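# Nest the kidney dishes

## Task

The kidney dishes were stacked carelessly: the blue one lies crosswise on the steel one. Turn the blue dish where it lies, without lifting it off, until its outline matches the steel dish and it drops fully home inside; then take the green dish by its bridge handle and nest it the same way round, fully home in the blue one. Leave the other things on the bench undisturbed.

Things in the scene. Friction and masses are not known exactly. Their poses are not given: they have to be found in the camera images.
- base_dish: Steel kidney dish on a grey plate (135 x 215 x 8 mm) screwed to the bench; it cannot move. Origin: underside of the plate, below the middle of the dish; z up. Dish outline: a bean 191 mm long (local y), 106 mm wide (local x from -52 to +54): a 92 mm wide stadium bent so that its hollow side faces local -x, its bulge local +x. The dish stands on the plate.
- steel_rim (a point): Middle of the steel dish's open mouth at rim height, 44 mm above the body's origin. Each of the three dishes is 36 mm tall with a flat underside and a solid floor 14 mm thick; walls 3 mm thick flare outwards 0.4 mm per mm of height. So each nests in the one below, rising 14 mm, with 2.5 mm of play; the flare catches offsets up to 8 mm.
- blue_dish: Blue kidney dish, loose, about 0.14 kg, no handle, same shape and axes as the steel one. Origin: underside, middle. It starts level on the steel rim (origin 44 mm above the steel dish's), turned 0.8 to 1.5 rad anticlockwise, seen from above, from matching, centred within 8 mm in x and in y. Home, its origin is 22 mm above the steel dish's, same yaw. Slides easily (friction about 0.25).
- blue_floor (a point): Middle of the blue dish's inner floor, 14 mm above its underside. The cavity is open on top; at the floor it is 68 mm across and 167 mm long (local y) and widens upwards. Fingertips lowered into it, spread along its length or shut near one end, can turn and shift the dish by pushing on the walls.
- green_dish: Green kidney dish, loose, about 0.16 kg, upright on the bench to the left, same shape and axes as the others, with a grey bridge handle across its middle. Origin: underside, middle. Home in the blue dish its origin is 14 mm above the blue dish's, same yaw. Starts within 0.9 rad of yaw zero.
- green_handle (a point): Point on the centreline of the green dish's straight handle bar, 64 mm straight above the dish's origin. The bar is 10 mm wide (along the dish's local y, the direction to pinch), 12 mm high, and runs 78 mm along local x. It stands free, 22 mm clear above the rim.
- tape: Roll of adhesive tape lying flat, 98 mm across, 25 mm high; origin under its centre. A bystander.
- label_roll: Roll of white labels, 58 mm across, 28 mm high; origin under its centre. A bystander.
- reagent_bottle: Brown flat bottle with green cap, 35 x 58 x 78 mm; origin under its centre. A bystander.

How it is judged:
On the way, in this order (a step that is already met when the one before it is completed fails the run):
1. the blue dish is turned and dropped home in the steel dish (horizontal distance between blue_dish and base_dish below 0.006 m and z of blue_dish in the frame of base_dish between 0.018 and 0.026 m and angle between blue_dish's own z axis and vertical below 0.07 rad and angle between the y axis of blue_dish and the y axis of base_dish, either way round below 0.1 rad), for 0.3 s.
2. the green dish is nested home in the blue dish (horizontal distance between green_dish and blue_dish below 0.006 m and z of green_dish in the frame of blue_dish between 0.01 and 0.018 m and angle between green_dish's own z axis and vertical below 0.07 rad and angle between the y axis of green_dish and the y axis of blue_dish, either way round below 0.1 rad), for 0.2 s.
At the end, for the whole second after the job is handed in: Blue dish home in the steel dish and green dish home in the blue dish, each within 6 mm of centred, within 4 mm of its nested height, tilted less than 0.07 rad, yaw within 0.1 rad of the dish below; both released and at rest (all of step 1 and all of step 2 and linear speed of each of blue_dish, green_dish below 0.02 m/s and contact force between the fingers and blue_dish below 0.1 N and contact force between the fingers and green_dish below 0.1 N); the robot touches nothing.
It fails at once if the blue dish is lifted off the steel dish (its origin more than 85 mm above the steel dish's, or more than 80 mm to the side) (z of blue_dish in the frame of base_dish above 0.085 m or horizontal distance between blue_dish and base_dish above 0.08 m).
It fails at once if a bystander is disturbed (tape, label roll or brown bottle moved more than 25 mm) (distance of any of tape, label_roll, reagent_bottle from where it was at the start of the episode above 0.025 m).
It also fails if it takes over 54 s, if anything falls off the work surface, if the arm or the gripper's body presses on something with over 40 N, if the wrist force passes 120 N, or if a joint passes its speed limit or range.

## Robot

A 6-joint arm with a two-finger parallel gripper is mounted at the origin on a cart in front of the work surface, level with it; the furniture and walls round the work are solid. World frame = base frame: x ahead of the robot, y to its left, z up, the work surface at z = 0. Lengths are in m, angles in rad, forces in N, time in s.
With the tool pointing down it reaches from about 0.35 to 0.85 m from the base axis. Payload 8.1 kg.
Tool frame: the origin (TCP) lies at the very end of the fingers, on their centre line; the grasp point (between the pads) lies robot.grip_point_offset behind it (robot.grip_point_offset is the distance from the TCP to the grasp point, in m); z points along the fingers, y is the line along which they close (so a half turn about z gives the same grasp; the last joint's range is limited). The gripper opens to 93 mm and grips with 3 to 60 N. Pads are 15 mm wide; open, the fingers measure 128 mm over their backs; the gripper's body (75 mm by 188 mm) begins 65 mm behind the grasp point.
Start: joints at [-1.303, 0.13, 1.488, -0, 1.523, -0.085], TCP at [0.207, -0.563, 0.219] pointing down, gripper open.
Joint ranges: [-2.96, 2.96], [-0.89, 2.26], [0.02, 2.5], [-1.34, 4.48], [0, 2.73], [-2.66, 2.66]. Speed limits (rad/s): [2.39, 2.39, 2.79, 3.14, 3.14, 3.14].

## Interface

Orientations are given as a rotation vector (axis times angle).
In Python, from plant import robot, eyes gives the robot as it stands. The module is installed in compiled form; this text tells all that it offers.
- The arm moves only by the tool apply_moves, never from a script. Its argument "steps" is one flat list of numbers, 7 for each row, row after row: the shift along the tool's x, y, z in units of 30 mm (1.0 is 30 mm), then the turn, a rotation vector about the tool's x, y, z in units of 6 degrees (1.0 is 6 degrees), then the opening in per cent of the stroke, from 0 (shut) to 100 (fully open). In form: [dx, dy, dz, ax, ay, az, fingers, dx, dy, dz, ax, ay, az, fingers, ...]. A call has 1 to 12 rows; each row shifts and turns the commanded pose from where the row before left it, along the tool's axes as they then stand; what a row does not reach is not made up. A row lasts 1/12 s, in which the tool goes at most 41.7 mm and 7.16 degrees, less where a joint would pass 70% of its speed; a pose out of reach is approached as far as the arm can. A call is refused whole if a number of a shift passes 1 or a number of a turn 1, either way. A call with a gripper value outside its range is refused whole. The fingers move at their own pace and stop on an object; "grip_force" is the grip in N (left out, the last holds). Time passes only in rows, so rows that do not move let the fingers close. It gives the time, the measured TCP pose, the force, the opening and the grip force at its end, in the units of the state.
- robot.read_state(): the state, without advancing time (a new reading comes with each control period).
- eyes.read_camera(name): name is "scene" or "top" or "wrist"; returns the picture (384x512x3 uint8, red, green, blue); there is no depth.
- eyes.calibration(name): a dict with "K" (3x3 intrinsics, pixels), "k1" (the pictures are not rectified: a ray, as slopes to the right and down, at radius r is drawn at 1 + k1 r^2 times it, then the intrinsics apply), "R" (3x3) and "t" (3): a world point X has camera coordinates R X + t. Camera axes: x right, y down, z forward; pixel columns grow to the right and rows downward; lengths in m; the calibration is good to about 2 mm. A picture is of the moment at which its call begins: read the wrist's pose just before it. calibration takes no time and is no camera call; for the wrist camera it gives the pose at the moment of the call.
- robot.close_job(): hands the job in; it is judged then, once.
Trained networks look in the newest picture that a camera, given by its name, has taken for a name from the list of things; names that differ only in an ending like _2 or _b are one class to them, and where a whole thing is asked for, a point or a joint stands for the part that bears it (a point fixed in the world has none). Each returns a list of dicts, best first, with "conf" (0 to 1); they miss things now and then, are a little off and sometimes report something else, mostly with a low value. They report only what shows in the picture. A call takes as long as a camera call.
- eyes.search_frame(camera, thing): "rect" ([left, top, width, height] in pixels, round what is visible of it).
- eyes.place_of(camera, thing): "xy" ([column, row] in pixels: a listed point, or the origin of a listed thing).
The state is a dict: "t": time; "q": joint angles; "dq": joint speeds; "joint_torque": joint torques, N m; "tool_pos": TCP position; "orientation": TCP orientation; "force": force on the tool from outside, world axes, zero at the start; "wrist_torque": the same for the moment, N m; "opening": finger opening in m; "gripper_force": force on a finger pad.
Only numpy, scipy, OpenCV 4.12 (cv2) and the standard library are available. Lean on these libraries where they do the work, as an engineer would, in place of code of your own. Each camera call takes 0.05 s, during which the arm holds its last target. There are 200 camera calls.

## Working session

There is one attempt and no reset: what is moved stays moved. The work goes in short steps, Python scripts to look and compute and a tool call to move; the robot and the scene stay as the last step left them, time stands still between calls to the robot, and variables do not carry over. Pictures are saved under pics/ and viewed, at most 11 in all, crops included, and the job is handed in when it is done.

Besides the shell and the picture viewer there is one more tool, called after "Emit:" as name(argument=value, ...), one argument or row to a line, values as JSON. apply_moves: Moves the arm, as the interface text tells. Its arguments: {"type":"object","properties":{"steps":{"type":"array"},"grip_force":{"type":"number"}},"required":["steps"]}

```bash
mkdir -p pics
cat > h.py <<'E'
import numpy as np, cv2
from plant import robot, eyes
from scipy.spatial.transform import Rotation as Rot
def ray(cam,uv):
    c=eyes.calibration(cam);K=np.array(c["K"]);R=np.array(c["R"]);t=np.array(c["t"])
    d=np.linalg.inv(K)@np.array([uv[0],uv[1],1.]);k=c["k1"];m=d[:2].copy();s=m.copy()
    for _ in range(20): s=m/(1+k*(s@s))
    return -R.T@t, R.T@np.array([s[0],s[1],1.])
def at(cam,uv,z):
    o,d=ray(cam,uv);return o+d*(z-o[2])/d[2]
def proj(cam,X):
    c=eyes.calibration(cam);X=np.atleast_2d(X)@np.array(c["R"]).T+np.array(c["t"])
    s=X[:,:2]/X[:,2:];s=s*(1+c["k1"]*(s**2).sum(1,keepdims=True));K=np.array(c["K"])
    return s@K[:2,:2].T+K[:2,2]
def shot(cam,name):
    im=eyes.read_camera(cam);cv2.imwrite(f"pics/{name}.png",im[:,:,::-1]);return im
def st():
    s=robot.read_state();print("t",round(s["t"],2),"tcp",np.round(s["tool_pos"],4),"R\n",np.round(Rot.from_rotvec(s["orientation"]).as_matrix(),3),"q",np.round(s["q"],2),"F",np.round(s["force"],1),"op",round(s["opening"],4));return s
E
python3 - <<'E'
from h import *
st();print(robot.grip_point_offset)
a=shot("top","top0");b=shot("scene","scene0")
for n,z in [("base_dish",0),("steel_rim",.044),("blue_dish",.052),("blue_floor",.066),("green_dish",0),("green_handle",.064),("tape",0),("label_roll",0),("reagent_bottle",0)]:
  for c in("top","scene"):
    for r in eyes.place_of(c,n)[:2]:print(n,c,np.round(r["xy"],1),round(r["conf"],2),np.round(at(c,r["xy"],z),3))
for c in("top","scene"):print(eyes.calibration(c))
E
```

```text
t 0.0 tcp [ 0.2072 -0.5625  0.2176] R
 [[ 0.938  0.345 -0.   ]
 [ 0.345 -0.938  0.002]
 [ 0.    -0.002 -1.   ]] q [-1.3   0.13  1.49 -0.    1.52 -0.09] F [-0.4 -0.4  0.2] op 0.0929
0.0188
steel_rim scene [270.2 185.2] 0.94 [ 0.512 -0.     0.044]
steel_rim scene [278.7 224. ] 0.41 [0.345 0.155 0.044]
blue_dish top [277.8 195.4] 0.95 [ 0.511 -0.01   0.052]
blue_dish scene [268.8 185.6] 0.96 [0.505 0.015 0.052]
blue_floor top [278. 191.] 0.96 [ 0.521 -0.01   0.066]
blue_floor scene [271.  180.4] 0.71 [0.506 0.003 0.066]
green_dish top [176.5 204.8] 0.81 [0.488 0.284 0.   ]
green_dish top [228.9 244.4] 0.48 [0.375 0.127 0.   ]
green_dish scene [217.9 267.5] 0.65 [0.375 0.371 0.   ]
green_dish scene [214.8 237.8] 0.64 [0.481 0.285 0.   ]
green_handle top [169.7 202.5] 0.93 [0.485 0.289 0.064]
green_handle scene [211.2 224.7] 0.71 [0.467 0.306 0.064]
green_handle scene [271.3 182.8] 0.49 [0.497 0.012 0.064]
tape top [231.1 246.7] 0.58 [0.369 0.12  0.   ]
tape top [277.3 192.8] 0.22 [ 0.528 -0.012  0.   ]
tape scene [276.5 227.7] 0.56 [0.378 0.126 0.   ]
label_roll top [137.8 247.9] 0.61 [0
[... 371 characters left out ...]
[  0.        ,   0.        ,   1.        ]]), 'k1': -0.09441405318117256, 'R': array([[ 1.35572915e-02, -9.99904465e-01,  2.69459640e-03],
       [-9.84254805e-01, -1.38199761e-02, -1.76214323e-01],
       [ 1.76234727e-01, -2.63180509e-04, -9.84348135e-01]]), 't': array([0.04939404, 0.51801126, 0.94229729])}
{'K': array([[435.97849641,   0.        , 254.40549987],
       [  0.        , 435.97849641, 183.95747468],
       [  0.        ,   0.        ,   1.        ]]), 'k1': -0.16079630944348794, 'R': array([[-0.73349988, -0.6793986 , -0.01988644],
       [-0.32039639,  0.37141732, -0.87143292],
       [ 0.59943647, -0.63282439, -0.49011142]]), 't': array([0.42931544, 0.20681915, 1.17155703])}
```

View pics/top0.png

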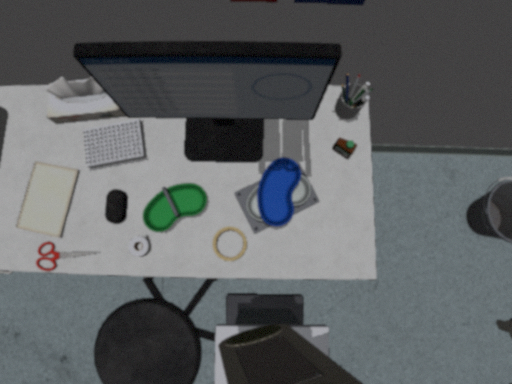

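View pics/scene0.png

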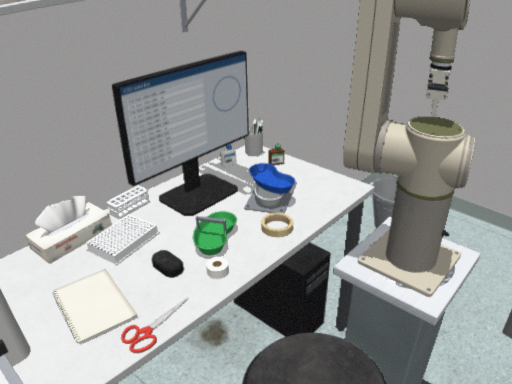

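The top view shows the blue dish at about (278,192) on the grey plate, which spans columns 236–318 and rows 165–231. The green dish is at (175,206), the tape at (230,244), the label roll at (140,246) and the bottle at (344,148). I'll fit the outlines next.

```bash
cat > fit.py <<'E'
from h import *
from scipy.optimize import minimize
from scipy.spatial.transform import Rotation as Rot
def bean(off=0.,n=60):
    # stadium half width 46(+off mm) bent along an arc; centreline ends ~ +-49.5mm in y, sag s; hollow faces -x
    # width 106 = 92 + sag 14
    h=.0495;s=.014;Rc=(h*h+s*s)/(2*s);a=np.arcsin(h/Rc)
    th=np.linspace(-a,a,n);cx=.008-Rc+Rc*np.cos(th);cy=Rc*np.sin(th)  # apex at +8 -> bulge +54
    w=.046+off;o=np.c_[cx+w*np.cos(th),cy+w*np.sin(th)]
    i=np.c_[cx-w*np.cos(th),cy-w*np.sin(th)][::-1]
    e=np.linspace(0,np.pi,n)
    c1=np.c_[cx[-1]+w*np.cos(a+e),cy[-1]+w*np.sin(a+e)];c0=np.c_[cx[0]+w*np.cos(-a+np.pi+e),cy[0]+w*np.sin(-a+np.pi+e)]
    return np.r_[o,c1,i,c0]
def world(p,z,off=0.):
    c,s=np.cos(p[2]),np.sin(p[2]);b=bean(off)
    return np.c_[p[0]+c*b[:,0]-s*b[:,1],p[1]+s*b[:,0]+c*b[:,1],np.full(len(b),z)]
S=4
def raster(cam,p,zr,zb,shape):
    m=np.zeros((shape[0]*S,shape[1]*S),np.uint8)
    for z,o in((zr,0),(zb,-.0144)):
        m2=np.zeros_like(m);cv2.fillPoly(m2,[np.round((proj(cam,world(p,z,o))+.5)*S).astype(np.int32)],1);m|=m2
    if zb!=zr:
        a=proj(cam,world(p,zr,0));b=proj(cam,world(p,zb,-.0144))
        for i in range(0,len(a)):
            j=(i+1)%len(a);cv2.fillConvexPoly(m,np.round((np.array([a[i],a[j],b[j],b[i]])+.5)*S).astype(np.int32),1)
    return m
def fit(cam,mask,zr,zb,xy,yaws=np.arange(-np.pi,np.pi,.4)):
    M=cv2.resize(mask.astype(np.uint8),None,fx=S,fy=S,interpolation=cv2.INTER_NEAREST)
    f=lambda p:(raster(cam,p,zr,zb,mask.shape)!=M).sum()/M.sum()
    R=[]
    c=sorted((f([*xy,y]),y) for y in yaws)[:4]
    for _,y in c:
        r=minimize(f,[*xy,y],method="Nelder-Mead",options=dict(initial_simplex=[[*xy,y],[xy[0]+.015,xy[1],y],[xy[0],xy[1]+.015,y],[*xy,y+.25]],xatol=2e-4,fatol=1e-4,maxiter=120));R.append((r.fun,r.x))
    return sorted(R,key=lambda r:r[0])[:2]
def colmask(im,col):
    r,g,b=[im[:,:,i].astype(int) for i in range(3)]
    m=(b>g+35)&(b>r+50) if col=="b" else (g>r+40)&(g>b+30)
    n,l,s,_=cv2.connectedComponentsWithStats(cv2.morphologyEx(m.astype(np.uint8),cv2.MORPH_CLOSE,np.ones((5,5))))
    k=1+np.argmax(s[1:,4]);return l==k
E
python3 - <<'E'
from fit import *
b=bean();print(b.min(0),b.max(0))
im=cv2.imread("pics/top0.png")[:,:,::-1]
for c,zr,zb,xy in(("b",.088,.052,(.515,-.008)),("g",.036,0,(.487,.287))):
  m=colmask(im,c);ys,xs=np.nonzero(m);print(c,m.sum(),xs.min(),xs.max(),ys.min(),ys.max())
  for r in fit("top",m,zr,zb,xy):print(round(r[0],3),np.round(r[1],4))
c=eyes.calibration("wrist");s=robot.read_state();Rt=Rot.from_rotvec(s["orientation"]).as_matrix()
R=np.array(c["R"]);cp=-R.T@c["t"]
print("cam in tool",Rt.T@(cp-s["tool_pos"]),"axes(cols)\n",np.round(Rt.T@R.T,3),c["K"][0])
cv2.imwrite("pics/crop.png",cv2.resize(im[140:250,130:335,::-1],(800,430),interpolation=cv2.INTER_CUBIC))
E
```

```text
[-0.05199188 -0.09549859] [0.05399387 0.09549859]
b 2113 258 300 158 225
0.049 [ 0.5191 -0.0076  1.361 ]
0.049 [ 0.5193 -0.0075  1.3648]
g 1825 144 205 184 230Traceback (most recent call last):
  File "<stdin>", line 6, in <module>
  File "fit.py", line 33, in fit
    r=minimize(f,[*xy,y],method="Nelder-Mead",options=dict(initial_simplex=[[*xy,y],[xy[0]+.015,xy[1],y],[xy[0],xy[1]+.015,y],[*xy,y+.25]],xatol=2e-4,fatol=1e-4,maxiter=120));R.append((r.fun,r.x))
    res = _minimize_neldermead(fun, x0, args, callback, bounds=bounds,
                               **options)
    fxr = func(xr)
    fx = function(np.copy(x), *(wrapper_args + args))
  File "fit.py", line 29, in <lambda>
    f=lambda p:(raster(cam,p,zr,zb,mask.shape)!=M).sum()/M.sum()
                ~~~~~~^^^^^^^^^^^^^^^^^^^^^^^^
  File "fit.py", line 23, in raster
    a=proj(cam,world(p,zr,0));b=proj(cam,world(p,zb,-.0144))
  File "h.py", line 12, in proj
    c=eyes.calibration(cam);X=np.atleast_2d(X)@np.array(c["R"]).T+np.array(c["t"])
ValueError: time passes only in moves, steps and waits
```

```bash
python3 - <<'E'
s=open("h.py").read()
s=s.replace("def ray","_c={}\ndef cal(n,fresh=False):\n    if fresh or n not in _c:_c[n]=eyes.calibration(n)\n    return _c[n]\ndef ray").replace("c=eyes.calibration(cam)","c=cal(cam)").replace("im=eyes.read_camera(cam);","cal(cam,True);im=eyes.read_camera(cam);")
open("h.py","w").write(s)
E
python3 - <<'E'
from fit import *
im=cv2.imread("pics/top0.png")[:,:,::-1]
cv2.imwrite("pics/crop.png",cv2.resize(im[140:250,130:335,::-1],(800,430),interpolation=cv2.INTER_CUBIC))
for c,zr,zb,xy in(("b",.088,.052,(.515,-.008)),("g",.036,0,(.487,.287))):
  m=colmask(im,c)
  for r in fit("top",m,zr,zb,xy):print(c,round(r[0],3),np.round(r[1],4))
c=cal("wrist");s=robot.read_state();Rt=Rot.from_rotvec(s["orientation"]).as_matrix()
R=np.array(c["R"]);cp=-R.T@c["t"]
print("cam in tool",Rt.T@(cp-s["tool_pos"]),"axes(cols)\n",np.round(Rt.T@R.T,3),c["K"][0])
E
```

```text
b 0.049 [ 0.5191 -0.0076  1.361 ]
b 0.049 [ 0.5193 -0.0075  1.3648]
g 0.091 [0.4822 0.2841 0.478 ]
g 0.092 [0.4823 0.2843 0.4845]
cam in tool [ 7.50596484e-02 -1.58115989e-04 -1.67735473e-01] axes(cols)
 [[-0.    -0.963 -0.269]
 [ 1.    -0.    -0.   ]
 [ 0.    -0.269  0.963]] [301.14823916   0.         252.62888779]
```

View pics/crop.png

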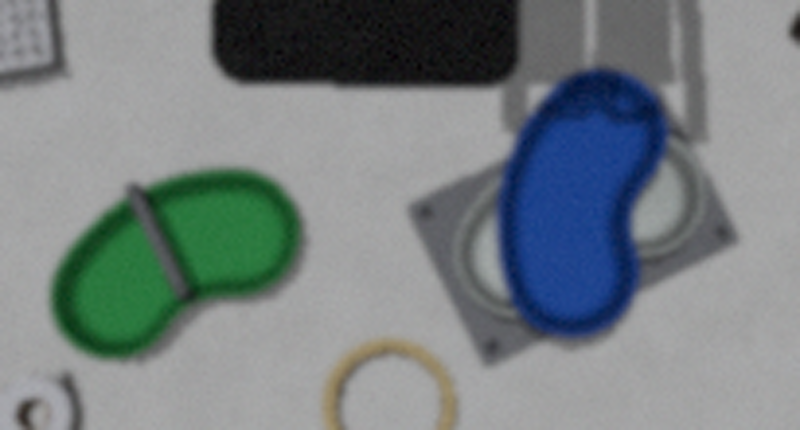

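The zoom confirms the fits: the blue dish is at yaw about 1.36 and the steel plate at yaw about 0.46. Its corners in the crop are (411,208), (489,364) and (737,241). The green dish is at yaw about 0.48. I'll move above the dishes now.

Emit:
apply_moves(
  steps=[0.98,-0.86,-0.1,0,0,0,100,0.98,-0.86,-0.1,0,0,0,100,0.98,-0.86,-0.1,0,0,0,100,0.98,-0.86,-0.1,0,0,0,100,0.98,-0.86,-0.1,0,0,0,100,0.98,-0.86,-0.1,0,0,0,100,0.98,-0.86,0,0,0,0,100,0.98,-0.86,0,0,0,0,100,0.98,-0.86,0,0,0,0,100,0.98,-0.86,0,0,0,0,100,0.98,-0.86,0,0,0,0,100,0.98,-0.86,0,0,0,0,100],
)

```text
t: 2.0
tool_pos: [0.432, -0.1488, 0.237]
orientation: [3.092, 0.551, 0.001]
force: [0.6, -0.1, -0.5]
opening: 0.0929
gripper_force: 0.0
```

Emit:
apply_moves(
  steps=[0.98,-0.86,0,0,0,0,100,0.98,-0.86,0,0,0,0,100,0.98,-0.86,0,0,0,0,100,0.98,-0.86,0,0,0,0,100,0,0,0,0,0,0,100,0,0,0,0,0,0,100],
)

```text
t: 2.5
tool_pos: [0.5065, -0.0112, 0.2365]
orientation: [-3.092, -0.558, 0.001]
force: [-0.4, -0.2, 0.2]
opening: 0.093
gripper_force: 0.0
```

Run:
```python
from fit import *
st()
im=shot("wrist","w1")
for r in fit("wrist",colmask(im,"b"),.080,.044,(.515,-.008)):print("blue",round(r[0],3),np.round(r[1],4))
print(at("top",(277.1,197.3),.008))
# corners
for u,v in((411,208),(489,364),(737,241)):print(at("top",(130+u/3.902-.5,140+v/3.909-.5),.008))
o1,d1=ray("top",(325,119));o2,d2=ray("scene",(255,140))
s=np.linalg.lstsq(np.c_[d1,-d2],o2-o1,rcond=None)[0];print("monitor corner",o1+s[0]*d1,o2+s[1]*d2)
```

```text
t 2.5 tcp [ 0.5065 -0.0112  0.2365] R
 [[ 0.937  0.349 -0.   ]
 [ 0.349 -0.937  0.   ]
 [-0.    -0.    -1.   ]] q [-0.12 -0.13  1.72 -0.    1.56  1.09] F [-0.4 -0.2  0.2] op 0.093
blue 0.216 [ 0.5224 -0.0081  1.3615]
blue 0.216 [ 0.5223 -0.0079  1.3587]
[ 0.5130481  -0.01124878  0.008     ]
[0.52492686 0.11242406 0.008     ]
[0.40939508 0.05243646 0.008     ]
[ 0.50329085 -0.13211507  0.008     ]
monitor corner [ 0.7180648  -0.13732008  0.10628934] [ 0.7114628  -0.14256756  0.10469273]
```

View pics/w1.png

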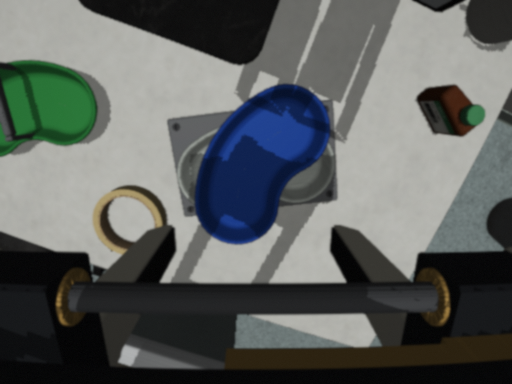

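The wrist view shows the blue dish at about (262,162). The plate corners are at (168,120), (187,215), (337,200) and (330,100), with shadows across the dish.

```bash
python3 - <<'E'
s=open("fit.py").read()
i=s.index("def colmask")
s=s[:i]+'''def colmask(im,col):
    h=cv2.cvtColor(im,cv2.COLOR_RGB2HSV)
    m=cv2.inRange(h,(105,130,25),(128,255,255)) if col=="b" else cv2.inRange(h,(50,110,25),(85,255,255))
    n,l,s,_=cv2.connectedComponentsWithStats(cv2.morphologyEx(m,cv2.MORPH_CLOSE,np.ones((7,7))))
    k=1+np.argmax(s[1:,4]);return l==k
'''
open("fit.py","w").write(s)
E
python3 - <<'E'
from fit import *
im=cv2.imread("pics/w1.png")[:,:,::-1];m=colmask(im,"b")
for r in fit("wrist",m,.080,.044,(.515,-.008)):print("blue",round(r[0],3),np.round(r[1],4))
P=[at("wrist",p,.008)[:2] for p in((168,120),(187,215),(337,200),(330,100))]
print(np.round(P,4),np.mean(P,0),(P[0]+P[2])/2,(P[1]+P[3])/2)
for i in range(4):
  d=P[(i+1)%4]-P[i];print(np.linalg.norm(d),np.arctan2(d[1],d[0]))
m=colmask(cv2.imread("pics/top0.png")[:,:,::-1],"b")
for r in fit("top",m,.080,.044,(.515,-.008)):print("blue top",round(r[0],3),np.round(r[1],4))
E
```

```text
blue 0.014 [ 0.5221 -0.0096  1.3519]
blue 0.014 [ 0.5221 -0.0096  1.3537]
[[ 0.527   0.1118]
 [ 0.4115  0.0505]
 [ 0.5044 -0.1373]
 [ 0.6224 -0.074 ]] [ 0.51633079 -0.01226747] [ 0.51573204 -0.01274838] [ 0.51692954 -0.01178656]
0.13081398413136247 -2.6536073964582143
0.2094880523361058 -1.1111899684013542
0.13383257695039696 0.4922907764065742
0.20884799457499573 2.0447666744966
blue top 0.04 [ 0.52   -0.0077  1.3606]
blue top 0.04 [ 0.5202 -0.0077  1.354 ]
```

Emit:
apply_moves(
  steps=[0,0,0.3,0,0,-0.95,100,0,0,0.3,0,0,-0.95,100,0,0,0.3,0,0,-0.95,100,0,0,0.3,0,0,-0.95,100,0,0,0.3,0,0,-0.95,100,0,0,0.3,0,0,-0.95,100,0,0,0.3,0,0,-0.95,100,0,0,0.3,0,0,-0.95,100,0,0,0.3,0,0,-0.95,100,0,0,0,0,0,-0.95,100,-0.09,0.21,0,0,0,0,100,0,0,0,0,0,0,100],
)

```text
t: 3.55
tool_pos: [0.5122, -0.0191, 0.1561]
orientation: [2.459, 1.953, 0.001]
force: [0.2, -0.5, 0.3]
opening: 0.0933
gripper_force: 0.0
```

Emit:
apply_moves(
  steps=[0,0,0.75,0,0,0,100,0,0,0.75,0,0,0,100,0,0,0.75,0,0,0,100,0,0,0.5,0,0,0,100,0,0,0.3,0,0,0,100,0,0,0,0,0,0,100,0,0,0,0,0,0,100],
)

```text
t: 4.13
tool_pos: [0.5119, -0.0176, 0.0646]
orientation: [2.457, 1.958, -0.0]
force: [0.3, 1.2, 0.8]
opening: 0.0933
gripper_force: 0.0
```

Emit:
apply_moves(
  steps=[0.08,0,0.06,0,0,0.7,100,0,0,0,0,0,0.7,100,0,0,0,0,0,0.7,100,0,0,0,0,0,0.7,100,0,0,0,0,0,0.7,100,0,0,0,0,0,0.7,100,0,0,0,0,0,0.7,100,0,0,0,0,0,0.7,100,0,0,0,0,0,0.7,100,0,0,0,0,0,0.7,100,0,0,0,0,0,0.7,100,0,0,0,0,0,0.7,100],
)

```text
t: 5.13
tool_pos: [0.5138, -0.0152, 0.0646]
orientation: [3.056, 0.721, 0.005]
force: [0.2, 0.7, -0.7]
opening: 0.093
gripper_force: 0.3
```

```bash
cat > look.py <<'E'
from fit import *
import sys
st()
n,z0=sys.argv[1],float(sys.argv[2])
y0=np.arange(.1,1.5,.2)
for cam in sys.argv[3:]:
    im=shot(cam,n+cam)
    for r in fit(cam,colmask(im,"b"),z0+.036,z0,(.516,-.012),y0)[:1]:print(cam,round(r[0],3),np.round(r[1],4))
E
python3 look.py a .044 top wrist scene
```

```text
t 5.13 tcp [ 0.5138 -0.0152  0.0646] R
 [[ 0.895  0.447  0.003]
 [ 0.447 -0.895 -0.001]
 [ 0.003  0.002 -1.   ]] q [-0.13  0.03  1.89 -0.    1.22  0.98] F [ 0.2  0.7 -0.7] op 0.093
top 1.0 [ 1.4593 -0.607  -7.0667]
wrist 0.389 [ 0.5201 -0.014   1.0294]
scene 1.0 [ 4.2345 -4.8946 -9.8628]
```

View pics/awrist.png

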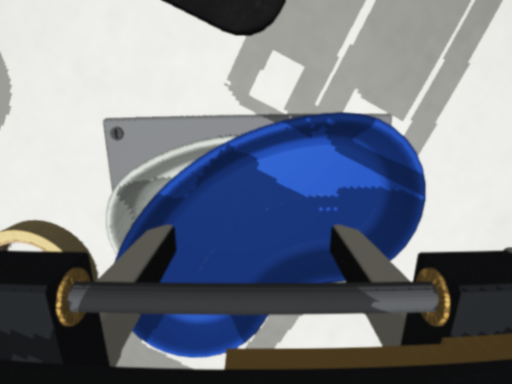

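The wrist view shows the blue dish turning with the fingers. Its upper edge is at about (340,115) and it lags the plate edge by roughly 0.4 rad. I'll keep turning.

Emit:
apply_moves(
  steps=[0,0,0,0,0,0.6,100,0,0,0,0,0,0.6,100,0,0,0,0,0,0.6,100,0,0,0,0,0,0.6,100,0,0,0,0,0,0.6,100,0,0,0,0,0,0,100],
)

```text
t: 5.78
tool_pos: [0.5129, -0.015, 0.0633]
orientation: [3.132, 0.24, 0.002]
force: [0.5, -0.3, 0.4]
opening: 0.093
gripper_force: 0.1
```

```bash
sed -i 's/f=lambda p:(raster(cam,p,zr,zb,mask.shape)!=M).sum()\/M.sum()/E=225*S if cam=="wrist" else 384*S;f=lambda p:(raster(cam,p,zr,zb,mask.shape)!=M)[:E].sum()\/M.sum()/' fit.py
python3 look.py b .044 wrist
python3 - <<'E'
from fit import *
E
```

```text
t 5.78 tcp [ 0.5129 -0.015   0.0633] R
 [[ 0.988  0.152  0.001]
 [ 0.152 -0.988 -0.   ]
 [ 0.001  0.    -1.   ]] q [-0.13  0.03  1.89 -0.    1.22  1.29] F [ 0.5 -0.3  0.4] op 0.093
wrist 0.005 [ 0.5194 -0.0151  0.7126]
```

Emit:
apply_moves(
  steps=[-0.02,-0.03,0,0,0,0.5,100,-0.02,-0.03,0,0,0,0.5,100,-0.02,-0.03,0,0,0,0.5,100,-0.02,-0.02,0,0,0,0.4,100,0,0,0,0,0,0.2,100,0,0,0,0,0,0,100],
)

```text
t: 6.33
tool_pos: [0.5098, -0.0117, 0.0627]
orientation: [3.14, -0.101, 0.001]
force: [0.5, -0.2, 0.3]
opening: 0.0927
gripper_force: 0.0
```

```bash
python3 look.py c .044 wrist;python3 - <<'E'
from fit import *
im=cv2.imread("pics/cwrist.png")[:,:,::-1]
for z in(.022,.032):print(z,fit("wrist",colmask(im,"b"),z+.036,z,(.516,-.012),[.3,.5,.7])[0])
E
```

```text
t 6.33 tcp [ 0.5098 -0.0117  0.0627] R
 [[ 0.998 -0.064  0.001]
 [-0.064 -0.998 -0.   ]
 [ 0.001  0.    -1.   ]] q [-0.12  0.02  1.9   0.    1.22  1.51] F [ 0.5 -0.2  0.3] op 0.0927
wrist 0.013 [ 0.5144 -0.0009  0.6355]
0.022 (np.float64(0.00439071986123157), array([ 0.51948719, -0.00769209,  0.48247175]))
0.032 (np.float64(0.005220638813290666), array([ 0.51724328, -0.00430893,  0.55134816]))
```

Emit:
apply_moves(
  steps=[0,0,-0.9,0,0,0,100,0,0,-0.9,0,0,0,100,0,0,-0.9,0,0,0,100,0,0,-0.9,0,0,0,100,0,0,-0.9,0,0,-0.5,100,-0.5,0,-0.5,0,0,-0.9,100,-0.5,0,0,0,0,-0.9,100,-0.5,0,0,0,0,-0.9,100,0,0,0,0,0,0,100,0,0,0,0,0,0,100],
)

```text
t: 7.22
tool_pos: [0.4649, -0.0154, 0.2126]
orientation: [3.113, 0.419, 0.002]
force: [1.5, 0.3, -0.7]
opening: 0.093
gripper_force: 0.0
```

```bash
python3 look.py d .022 wrist;python3 - <<'E'
from fit import *
im=cv2.imread("pics/dwrist.png")[:,:,::-1]
for z in(.032,.044):print(z,fit("wrist",colmask(im,"b"),z+.036,z,(.516,-.012),[.3,.5,.7])[0])
E
```

```text
t 7.22 tcp [ 0.4649 -0.0154  0.2126] R
 [[ 0.964  0.265  0.001]
 [ 0.265 -0.964 -0.   ]
 [ 0.001  0.    -1.   ]] q [-0.14 -0.24  1.86  0.    1.52  1.16] F [ 1.5  0.3 -0.7] op 0.093
wrist 0.024 [ 0.5186 -0.0071  0.4904]
0.032 (np.float64(0.03742737356397729), array([ 0.51805833, -0.00619667,  0.509518  ]))
0.044 (np.float64(0.11207992209164136), array([ 0.51447363, -0.00265185,  0.57041326]))
```

View pics/dwrist.png

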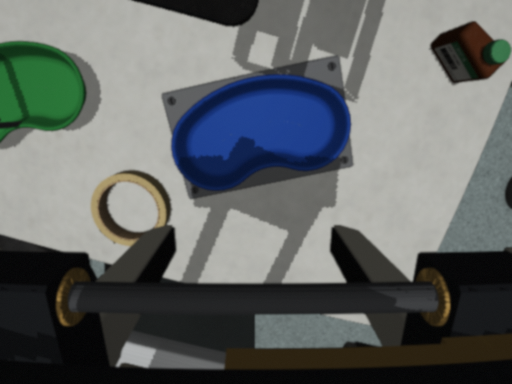

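The blue dish now sits over the steel outline, from (172,75) to (350,190), with no steel rim showing, so it looks home. I'll check the numbers, refining the plate corners at (163,95), (192,197), (352,165) and (339,58).

Run:
```python
from fit import *
im=cv2.imread("pics/dwrist.png")[:,:,::-1];m=colmask(im,"b")
for z in(.016,.022,.027):
  r=fit("wrist",m,z+.036,z,(.516,-.012),[.5])[0];print(z,round(r[0],4),np.round(r[1],4))
P=[at("wrist",p,.008)[:2] for p in((163,95),(192,197),(352,165),(339,58))]
print((P[0]+P[2])/2,(P[1]+P[3])/2)
for i in range(4):
  d=P[(i+1)%4]-P[i];print(np.linalg.norm(d),np.arctan2(d[1],d[0]))
# green: rough fit from partial view is skipped; use top
```

```text
0.016 0.056 [ 0.5197 -0.0072  0.4846]
0.022 0.024 [ 0.5186 -0.0071  0.4889]
0.027 0.0162 [ 0.5186 -0.0071  0.4929]
[ 0.51670026 -0.01066573] [ 0.5169371  -0.01240251]
0.1295409812154119 -2.653403634480312
0.20770186525107415 -1.100602573789541
0.12837228927436234 0.4625579490093479
0.21101622161308464 2.0355333144497734
```

Run:
```python
from fit import *
# reuse saved wrist calibration: reconstruct from tool pose of w1
c=dict(cal("wrist"));s=robot.read_state();T=Rot.from_rotvec(s["orientation"]).as_matrix()
R=np.array(c["R"]);A=R@T;o=T.T@(-R.T@c["t"]-s["tool_pos"])
import h
def setpose(p,phi):
    T2=np.array([[np.cos(phi),np.sin(phi),0],[np.sin(phi),-np.cos(phi),0],[0,0,-1]])
    R2=A@T2.T;h._c["wrist"]=dict(c,R=R2,t=-R2@(np.array(p)+T2@o))
setpose([.5065,-.0112,.2365],.356)
m=colmask(cv2.imread("pics/w1.png")[:,:,::-1],"b")
for z in(.038,.044,.049):
  r=fit("wrist",m,z+.036,z,(.522,-.01),[1.35])[0];print(z,round(r[0],4),np.round(r[1],4))
```

```text
0.038 0.0236 [ 0.5242 -0.0078  1.3188]
0.044 0.0112 [ 0.523  -0.008   1.3465]
0.049 0.0107 [ 0.5221 -0.0079  1.3641]
```

Emit:
apply_moves(
  steps=[0.16,-0.9,-0.1,0,0,0,100,0.16,-0.9,-0.1,0,0,0,100,0.16,-0.9,-0.1,0,0,0,100,0.16,-0.9,-0.1,0,0,0,100,0.16,-0.9,-0.1,0,0,0,100,0.16,-0.9,-0.1,0,0,0,100,0.16,-0.9,0,0,0,0,100,0.16,-0.9,0,0,0,0,100,0.16,-0.9,0,0,0,0,100,0.16,-0.9,0,0,0,0,100,0.16,-0.8,0,0,0,0,100,0,0,0,0,0,0,100],
)

```text
t: 8.27
tool_pos: [0.4371, 0.2862, 0.2296]
orientation: [-3.111, -0.423, 0.001]
force: [0.4, 0.1, 0.6]
opening: 0.0929
gripper_force: 0.0
```

Emit:
apply_moves(
  steps=[0,0,0,0,0,-1,100,0,0,0,0,0,-1,100,0,0,0,0,0,0,100,0,0,0,0,0,0,100],
)

```text
t: 8.6
tool_pos: [0.4379, 0.282, 0.2299]
orientation: [3.053, 0.738, -0.001]
force: [-0.2, -0.4, -1.7]
opening: 0.0931
gripper_force: 0.0
```

Run:
```python
from fit import *
st()
im=shot("wrist","g1");m=colmask(im,"g")
for z in(0,.003):
  r=fit("wrist",m,z+.036,z,(.482,.284),[.3,.5,.7])[0];print(z,round(r[0],4),np.round(r[1],4))
for r in eyes.place_of("wrist","green_handle")[:2]:print(np.round(r["xy"],1),r["conf"],at("wrist",r["xy"],.064))
im=shot("top","t2");m=colmask(im,"b");r=fit("top",m,.058,.022,(.516,-.01),[.3,.5,.7])[0];print("blue top",m.sum(),round(r[0],4),np.round(r[1],4))
```

```text
t 8.6 tcp [0.4379 0.282  0.2299] R
 [[ 0.89   0.457 -0.001]
 [ 0.457 -0.89  -0.   ]
 [-0.001  0.    -1.   ]] q [ 0.47 -0.09  1.69 -0.    1.54  1.57] F [-0.2 -0.4 -1.7] op 0.0931
0 0.8021 [0.4193 0.3067 2.0245]
0.003 0.8106 [0.4195 0.3061 2.0361]
[266.1 142.7] 0.96 [0.48019289 0.28714303 0.064     ]
blue top 2066 0.028 [ 0.5164 -0.0064  0.5032]
```

View pics/g1.png

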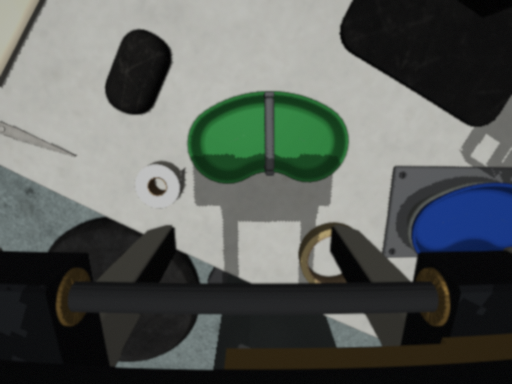

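The wrist view shows the green dish at (268,138) with its handle bar vertical in the image at column 269, so it is aligned with the tool. Before grasping it, I'll confirm the blue dish is home by touching its floor with shut fingertips. Home would put the floor at z = 0.036.

Emit:
apply_moves(
  steps=[-0.19,0.9,0,0,0,0,0,-0.19,0.9,0,0,0,0,0,-0.19,0.9,0,0,0,0,0,-0.19,0.9,0,0,0,0,0,-0.19,0.9,0,0,0,0,0,-0.19,0.9,0,0,0,0,0,-0.19,0.9,0,0,0,0,0,-0.19,0.9,0.5,0,0,0,0,-0.19,0.9,0.5,0,0,0,0,-0.19,0.9,0.5,0,0,0,0,-0.19,0.8,0.5,0,0,0,0,0,0,0.5,0,0,0,0],
)

```text
t: 9.75
tool_pos: [0.5181, -0.0119, 0.1548]
orientation: [3.052, 0.735, 0.001]
force: [0.4, 0.0, 0.3]
opening: 0.0177
gripper_force: 0.0
```

Emit:
apply_moves(
  steps=[0,0,0.7,0,0,0,0,0,0,0.7,0,0,0,0,0,0,0.7,0,0,0,0,0,0,0.7,0,0,0,0,0,0,0.5,0,0,0,0,0,0,0,0,0,0,0,0,0,0,0,0,0,0],
)

```text
t: 10.33
tool_pos: [0.5165, -0.0078, 0.0557]
orientation: [-3.052, -0.742, 0.003]
force: [0.0, -0.4, 0.1]
opening: 0.0007
gripper_force: 0.0
```

Emit:
apply_moves(
  steps=[0,0,0.3,0,0,0,0,0,0,0.17,0,0,0,0,0,0,0,0,0,0,0,0,0,0,0,0,0,0],
)

```text
t: 10.67
tool_pos: [0.5173, -0.0077, 0.0424]
orientation: [-3.052, -0.744, -0.0]
force: [0.2, 0.1, 0.4]
opening: 0.0007
gripper_force: 0.0
```

Emit:
apply_moves(
  steps=[0,0,0.08,0,0,0,0,0,0,0,0,0,0,0],
)

```text
t: 10.83
tool_pos: [0.5174, -0.0077, 0.0399]
orientation: [3.052, 0.744, 0.001]
force: [-0.2, 0.5, -0.0]
opening: 0.0009
gripper_force: 0.0
```

Emit:
apply_moves(
  steps=[0,0,0.08,0,0,0,0,0,0,0,0,0,0,0],
)

```text
t: 11.0
tool_pos: [0.5172, -0.0077, 0.0372]
orientation: [-3.052, -0.744, 0.0]
force: [-0.8, -1.2, 0.3]
opening: 0.0007
gripper_force: 0.0
```

No contact at z = 0.0372, so the blue dish is home. Now for the green dish, working from the saved picture.

```bash
cat > gfit.py <<'E'
from fit import *
import h
c=dict(cal("wrist"));s=robot.read_state();T=Rot.from_rotvec(s["orientation"]).as_matrix()
R=np.array(c["R"]);A=R@T;o=T.T@(-R.T@c["t"]-s["tool_pos"])
T2=np.array([[.89,.457,-.001],[.457,-.89,0],[-.001,0,-1]])
R2=A@T2.T;h._c["wrist"]=dict(c,R=R2,t=-R2@(np.array([.4379,.282,.2299])+T2@o))
im=cv2.imread("pics/g1.png")[:,:,::-1]
hs=cv2.cvtColor(im,cv2.COLOR_RGB2HSV);m=cv2.inRange(hs,(45,90,25),(85,255,255))>0;m[200:]=0
m=cv2.morphologyEx(m.astype(np.uint8),cv2.MORPH_CLOSE,np.ones((15,15)))>0
r=fit("wrist",m,.036,0,(.482,.284),[.3,.5,.7])[0];print(round(r[0],4),np.round(r[1],4))
for v in(97,172):
  row=im[v,255:285].astype(int);g=row[:,1]-row[:,0];xs=np.nonzero(g<25)[0]+255;print(v,xs.min(),xs.max(),at("wrist",(xs.mean(),v),.07))
print(at("wrist",(269,134),.07))
E
python3 gfit.py
```

```text
0.0106 [0.483  0.2853 0.4957]
97 263 273 [0.52407743 0.30828616 0.07      ]
172 260 278 [0.45403059 0.26995927 0.07      ]
[0.49075699 0.2894559  0.07      ]
```

Emit:
apply_moves(
  steps=[0,0,-1,0,0,0,0,0,0,-1,0,0,0,0,0,0,-1,0,0,0,40,0.29,-0.77,-0.6,0,0,0,100,0.29,-0.77,0,0,0,0,100,0.29,-0.77,0,0,0,0,100,0.29,-0.77,0,0,0,0,100,0.29,-0.77,0,0,0,0,100,0.29,-0.77,0,0,0,0,100,0.29,-0.77,0,0,0,0,100,0.29,-0.77,0,0,0,0,100,0.29,-0.77,0,0,0,0,100],
)

```text
t: 12.0
tool_pos: [0.4908, 0.2141, 0.1455]
orientation: [3.052, 0.744, 0.0]
force: [-0.1, -0.3, -0.5]
opening: 0.0627
gripper_force: 0.0
```

Emit:
apply_moves(
  steps=[0.29,-0.77,0,0,0,0,100,0.29,-0.77,0,0,0,0,100,0.29,-0.77,0,0,0,0,100,0,0,0,0,0,-0.17,100,0,0,0,0,0,0,100,0,0,0,0,0,0,100],
)

```text
t: 12.5
tool_pos: [0.4823, 0.286, 0.1453]
orientation: [3.045, 0.772, -0.001]
force: [1.0, -0.9, 0.6]
opening: 0.0924
gripper_force: 0.0
```

Run:
```python
from h import *
s=st();T=Rot.from_rotvec(s["orientation"]).as_matrix()
print(np.round(T.T@(np.array([.483,.2853,.045])-s["tool_pos"])/.03,2))
shot("wrist","g2")
```

```text
t 12.5 tcp [0.4823 0.286  0.1453] R
 [[ 0.879  0.476 -0.   ]
 [ 0.476 -0.879 -0.001]
 [-0.     0.    -1.   ]] q [ 0.44  0.07  1.69 -0.    1.38  1.52] F [ 1.  -0.9  0.6] op 0.0924
[0.01 0.03 3.34]
```

View pics/g2.png

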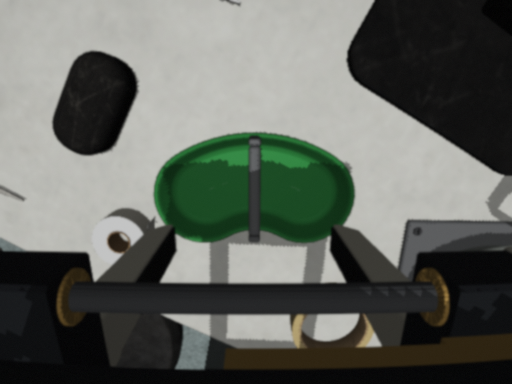

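The handle bar is centred between the fingers at column 254. I'll descend and grip.

Emit:
apply_moves(
  steps=[0,0,0.8,0,0,0,100,0,0,0.8,0,0,0,100,0,0,0.8,0,0,0,100,0,0,0.6,0,0,0,100,0,0,0.34,0,0,0,100,0,0,0,0,0,0,100,0,0,0,0,0,0,50,0,0,0,0,0,0,0,0,0,0,0,0,0,0,0,0,0,0,0,0,0,0,0,0,0,0,0,0,0,0,0,0,0,0,0],
  grip_force=30,
)

```text
t: 13.55
tool_pos: [0.4827, 0.2866, 0.0459]
orientation: [-3.045, -0.772, -0.002]
force: [0.2, -0.3, 0.5]
opening: 0.0575
gripper_force: 0.0
```

Emit:
apply_moves(
  steps=[0,0,0,0,0,0,0,0,0,0,0,0,0,0,0,0,0,0,0,0,0,0,0,-0.4,0,0,0,0,0,0,-0.6,0,0,0,0,0,0,-0.8,0,0,0,0,0,0,-0.8,0,0,0,0,0,0,-0.8,0,0,0,0,0,0,0,0,0,0,0,0,0,0,0,0,0,0],
)

```text
t: 14.38
tool_pos: [0.4838, 0.2871, 0.1502]
orientation: [-3.044, -0.771, -0.007]
force: [0.7, 0.2, -1.6]
opening: 0.0005
gripper_force: 0.0
```

Run:
```python
from fit import *
s=st();T=Rot.from_rotvec(s["orientation"]).as_matrix()
z=s["tool_pos"][2]-.0452
im=shot("wrist","g3")
hs=cv2.cvtColor(im,cv2.COLOR_RGB2HSV);m=cv2.inRange(hs,(45,90,25),(85,255,255));m[225:]=0
m=cv2.morphologyEx(m,cv2.MORPH_CLOSE,np.ones((15,15)))>0
r=fit("wrist",m,z+.036,z,s["tool_pos"][:2],[.3,.5,.7])[0];print(z,round(r[0],4),np.round(r[1],4))
print("rel",T.T@np.r_[r[1][:2]-s["tool_pos"][:2],0])
for x in((.517,-.0095,.145),):print(np.round(T.T@(np.array(x)-s["tool_pos"])/.03,2))
```

```text
t 14.38 tcp [0.4838 0.2871 0.1502] R
 [[ 0.879  0.476  0.004]
 [ 0.476 -0.879  0.002]
 [ 0.005  0.    -1.   ]] q [ 0.44  0.07  1.68 -0.    1.39  1.52] F [ 0.7  0.2 -1.6] op 0.0005
0.10500696444740643 0.1402 [ 0.4859  0.2565 -0.2606]
rel [-1.27539000e-02  2.78919397e-02 -5.34764913e-05]
[-3.74  9.22  0.16]
```

The fingers hadn't shut before the lift, so the grasp missed. I'll relocate the green dish on the bench.

Run:
```python
from fit import *
s=st();T=Rot.from_rotvec(s["orientation"]).as_matrix()
im=shot("wrist","g4")
hs=cv2.cvtColor(im,cv2.COLOR_RGB2HSV);m=cv2.inRange(hs,(45,90,25),(85,255,255));m[225:]=0
m=cv2.morphologyEx(m,cv2.MORPH_CLOSE,np.ones((15,15)))>0
r=fit("wrist",m,.036,0,(.483,.285),[.3,.5,.7])[0];print(round(r[0],4),np.round(r[1],4))
print(np.round(T.T@(np.array([*r[1][:2],.045])-s["tool_pos"])/.03,2))
```

```text
t 14.43 tcp [0.4827 0.2866 0.1482] R
 [[ 0.879  0.476  0.001]
 [ 0.476 -0.879  0.001]
 [ 0.002  0.    -1.   ]] q [ 0.44  0.07  1.68 -0.    1.39  1.52] F [ 0.4  0.2 -0.3] op 0.0002
0.0059 [0.4834 0.2857 0.4978]
[0.   0.04 3.44]
```

View pics/g4.png

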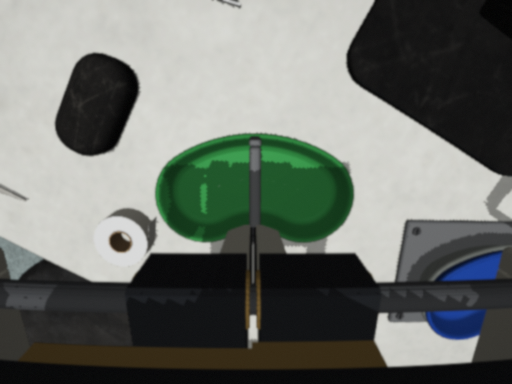

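The green dish is unmoved, with its bar at column 254. I'll regrasp with a smaller opening and allow enough closing time.

Emit:
apply_moves(
  steps=[0,0,0,0,0,0,40,0,0,0,0,0,0,40,0,0,0,0,0,0,40,0,0,0,0,0,0,40,0,0.04,0,0,0,0,40,0,0,0.8,0,0,0,40,0,0,0.8,0,0,0,40,0,0,0.8,0,0,0,40,0,0,0.7,0,0,0,40,0,0,0.34,0,0,0,40,0,0,0,0,0,0,40,0,0,0,0,0,0,0],
)

```text
t: 15.48
tool_pos: [0.4828, 0.2852, 0.0441]
orientation: [3.045, 0.771, -0.001]
force: [0.6, -0.2, 0.2]
opening: 0.0338
gripper_force: 0.0
```

Emit:
apply_moves(
  steps=[0,0,0,0,0,0,0,0,0,0,0,0,0,0,0,0,0,0,0,0,0,0,0,0,0,0,0,0,0,0,0,0,0,0,0,0,0,0,0,0,0,0,0,0,0,0,0,0,0,0,0,0,0,0,0,0],
  grip_force=30,
)

```text
t: 16.15
tool_pos: [0.4838, 0.2858, 0.0454]
orientation: [-3.045, -0.771, -0.003]
force: [-1.1, -0.7, 5.9]
opening: 0.0097
gripper_force: 30.0
```

Emit:
apply_moves(
  steps=[0,0,-0.4,0,0,0,0,0,0,-0.8,0,0,0,0,0,0,-0.8,0,0,0,0,0,0,-0.8,0,0,0,0,0,0,-0.5,0,0,0,0,-0.2,0.4,0,0,0,0,0,-0.3,0.75,0,0,0,0,0,-0.3,0.8,0,0,0,0,0,-0.3,0.8,0,0,0,0,0,-0.3,0.8,0,0,0,0,0,-0.3,0.8,0,0,0,0,0,-0.3,0.8,0,0,0,0,0],
)

```text
t: 17.15
tool_pos: [0.5027, 0.1188, 0.1419]
orientation: [3.045, 0.772, -0.003]
force: [0.8, 0.3, -1.4]
opening: 0.0101
gripper_force: 30.0
```

Emit:
apply_moves(
  steps=[-0.3,0.8,0,0,0,0,0,-0.3,0.8,0,0,0,0,0,-0.3,0.8,0,0,0,0,0,-0.3,0.8,0,0,0,0,0,-0.3,0.7,0,0,0,0,0,-0.3,0.5,0,0,0,0,0,-0.2,0.35,0,0,0,0.17,0,0,0,0,0,0,0,0,0,0,0,0,0,0,0],
)

```text
t: 17.9
tool_pos: [0.5181, -0.0334, 0.1424]
orientation: [-3.052, -0.741, 0.002]
force: [0.0, -0.4, -1.2]
opening: 0.0096
gripper_force: 30.0
```

```bash
cat > rel.py <<'E'
from fit import *
s=st();T=Rot.from_rotvec(s["orientation"]).as_matrix();z=s["tool_pos"][2]-.0454
print(np.round(T.T@(np.array([.517,-.009,.0814])-s["tool_pos"])/.03,2))
im=shot("wrist","g5")
hs=cv2.cvtColor(im,cv2.COLOR_RGB2HSV);m=cv2.inRange(hs,(45,90,25),(85,255,255));m[225:]=0
m=cv2.morphologyEx(m,cv2.MORPH_CLOSE,np.ones((15,15)))>0
r=fit("wrist",m,z+.036,z,s["tool_pos"][:2],[.3,.5,.7])[0];print(round(r[0],4),np.round(r[1],4))
E
python3 rel.py
```

```text
t 17.9 tcp [ 0.5181 -0.0334  0.1424] R
 [[ 0.889  0.459 -0.001]
 [ 0.459 -0.889  0.   ]
 [-0.001 -0.001 -1.   ]] q [-0.16 -0.04  1.8   0.    1.38  0.93] F [ 0.  -0.4 -1.2] op 0.0096
[ 0.34 -0.74  2.03]
0.1087 [ 0.5181 -0.0329  0.4779]
```

View pics/g5.png

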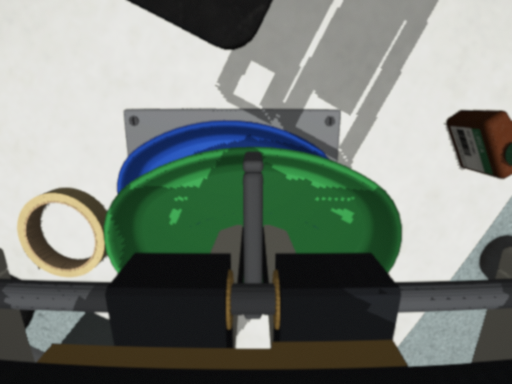

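The green dish is held level, and its bar is at column 253. It overshot by about 24 mm, with the blue dish showing beyond it at (225,150). I'll correct that and lower.

Emit:
apply_moves(
  steps=[0.17,-0.37,0,0,0,0,0,0.17,-0.37,0,0,0,0,0,0,0,0,0,0,0,0,0,0,0.4,0,0,0,0,0,0,0.4,0,0,0,0,0,0,0.3,0,0,0,0,0,0,0.1,0,0,0,0,0,0,0,0,0,0,0,0,0,0,0,0,0,0],
)

```text
t: 18.7
tool_pos: [0.5173, -0.0087, 0.1065]
orientation: [-3.052, -0.744, 0.002]
force: [0.2, 0.9, -1.2]
opening: 0.0098
gripper_force: 30.0
```

Emit:
apply_moves(
  steps=[0,0,0.2,0,0,0,0,0,0,0.2,0,0,0,0,0,0,0.2,0,0,0,0,0,0,0,0,0,0,0],
)

```text
t: 19.03
tool_pos: [0.5166, -0.0085, 0.0874]
orientation: [-3.051, -0.744, 0.003]
force: [-0.8, 0.5, -1.9]
opening: 0.0098
gripper_force: 30.0
```

Emit:
apply_moves(
  steps=[0,0,0.1,0,0,0,0,0,0,0.06,0,0,0,0,0,0,0,0,0,0,0],
)

```text
t: 19.28
tool_pos: [0.5174, -0.0085, 0.0838]
orientation: [-3.052, -0.744, 0.001]
force: [0.1, -0.9, -1.2]
opening: 0.0094
gripper_force: 30.0
```

Emit:
apply_moves(
  steps=[0,0,0.03,0,0,0,0,0,0,0,0,0,0,0],
)

```text
t: 19.45
tool_pos: [0.5177, -0.0085, 0.0834]
orientation: [3.052, 0.745, 0.0]
force: [0.4, 0.5, -0.8]
opening: 0.0097
gripper_force: 30.0
```

Emit:
apply_moves(
  steps=[0,0,0,0,0,0,45,0,0,0,0,0,0,45,0,0,0,0,0,0,45,0,0,0,0,0,0,45,0,0,0,0,0,0,45,0,0,0,0,0,0,45],
)

```text
t: 19.95
tool_pos: [0.5177, -0.0085, 0.0834]
orientation: [3.052, 0.744, 0.0]
force: [-0.2, 0.5, -0.0]
opening: 0.0409
gripper_force: 0.0
```

Emit:
apply_moves(
  steps=[0,0,-0.4,0,0,0,45,0,0,-0.8,0,0,0,45,0,0,-0.9,0,0,0,45,0,0,-0.9,0,0,0,45,-0.5,0,-0.9,0,0,0,45,-0.7,0,-0.5,0,0,0,45,-0.7,0,0,0,0,0,45,-0.5,0,0,0,0,0,45,0,0,0,0,0,0,45,0,0,0,0,0,0,45],
)

```text
t: 20.78
tool_pos: [0.4539, -0.0419, 0.2164]
orientation: [3.052, 0.743, 0.003]
force: [-0.1, 1.0, 0.5]
opening: 0.0414
gripper_force: 0.0
```

Run:
```python
from fit import *
s=st()
im=shot("wrist","f1")
hs=cv2.cvtColor(im,cv2.COLOR_RGB2HSV);m=cv2.inRange(hs,(45,90,25),(85,255,255));m[225:]=0
m=cv2.morphologyEx(m,cv2.MORPH_CLOSE,np.ones((15,15)))>0
for z in(.032,.036,.040,.046):
  r=fit("wrist",m,z+.036,z+.020,(.517,-.009),[.5])[0];print(z,round(r[0],4),np.round(r[1],4))
```

```text
t 20.78 tcp [ 0.4539 -0.0419  0.2164] R
 [[ 0.888  0.459  0.002]
 [ 0.459 -0.888 -0.   ]
 [ 0.002  0.001 -1.   ]] q [-0.2  -0.27  1.87  0.    1.54  0.89] F [-0.1  1.   0.5] op 0.0414
0.032 0.0911 [ 0.5179 -0.0076  0.4869]
0.036 0.0699 [ 0.5175 -0.0083  0.4847]
0.04 0.0576 [ 0.5169 -0.0088  0.4801]
0.046 0.0763 [ 0.5165 -0.0088  0.4816]
```

View pics/f1.png

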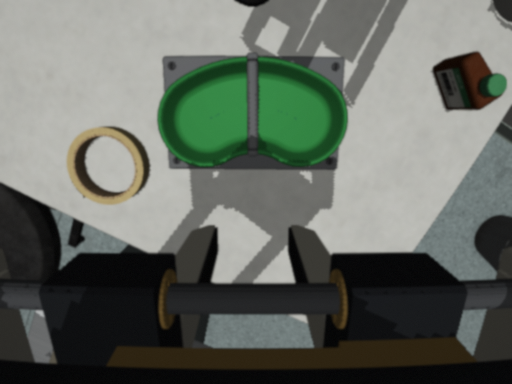

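The green dish lies over the plate at (253,110) with no blue rim showing. It was let go no more than 2 mm above nested height, with its fitted pose at yaw 0.48 and centred. I'm handing in.

```bash
python3 -c "
from plant import robot
print(robot.close_job())"
```

```text
the job is handed in; nothing more can be done
None
```

I turned the blue dish until it dropped home in the steel one, nested the green dish in it, and handed in the job at about 21 s; the hand-in reported no pass or fail, and the green dish's final height was judged from the camera and release height, not by touch.

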